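# Prove the bowl turner's ratchet rest

### The arm

A 6-joint arm with a two-finger parallel gripper is mounted at the origin on the work surface. World frame = base frame: x ahead of the robot, y to its left, z up, the work surface at z = 0. Lengths are in mm, angles in rad, forces in N, time in s.
With the tool pointing down it reaches from about 400 to 825 mm from the base axis. Payload 7 kg.
Tool frame: the origin (TCP) lies at the very end of the fingers, on their centre line; the grasp point (between the pads) lies 19 mm behind it; z points along the fingers, y is the line along which they close (so a half turn about z gives the same grasp; the last joint's range is limited). The gripper opens to 88 mm and grips with 3 to 60 N. Pads are 19 mm wide; open, the fingers measure 130 mm over their backs; the gripper's body (78 mm by 193 mm) begins 47 mm behind the grasp point.
Start: joints at [-0.826, 0.359, 0.012, 0, -1.224, -0.288], TCP at [297.699, -605.781, 226.561] pointing down, gripper open.
Joint ranges: [-3.07, 3.07], [-1.43, 2.12], [-1.02, 1.25], [-3.03, 1.67], [-3.05, -0], [-3.03, 3.03]. Speed limits (rad/s): [2.39, 2.39, 3.01, 3.14, 3.14, 3.14].

### API

Orientations are given as a rotation vector (axis times angle).
In Python, from workcell import env gives the robot as it stands. The module is installed in compiled form; this text tells all that it offers.
- The arm moves only by the tool apply_moves, never from a script. Its argument "steps" is a list of rows, each an object of numbers: "tx", "ty", "tz": the shift along the world's x, y, z as a fraction of full scale; "turn": the turn about the world's z as a fraction of full scale. In form: [{"tx": .., "ty": .., "tz": .., "turn": ..}, ...]. A call has 1 to 12 rows; each row shifts and turns the commanded pose from where the row before left it; what a row does not reach is not made up. Full scale, the value 1, is 60 cm for a shift and 30 degrees for a turn. A row lasts 1/12 s, in which the tool goes at most 41.7 mm and 7.16 degrees, less where a joint would pass 70% of its speed; a pose out of reach is approached as far as the arm can. A call with a number of a shift or a turn outside -1 to 1 is refused whole. A call with a gripper value outside its range is refused whole. "claw" is the opening, from -1 (shut) to 1 (fully open), so that 0 is half open, set as the call begins (left out, the last holds). The fingers move at their own pace and stop on an object; the grip force is fixed at half the most. Time passes only in rows, so rows that do not move let the fingers close. It gives the time, the measured TCP pose, the force, the opening and the grip force at its end, in the units of the state.
- env.sense(): the state, without advancing time (a new reading comes with each control period).
- env.camera(name): name is "scene" or "top" or "wrist"; returns (picture, depth): 384x512x3 uint8, red, green, blue; 384x512 float32, mm along the optical axis (not along the pixel's ray), 0 where there is no reading.
- env.get_calibration(name): a dict with "fx", "fy", "cx", "cy" (pixels), "R" (3x3) and "t" (3): a world point X has camera coordinates R X + t; the wrist camera has in their place "T_tool_cam" (4x4, takes a point from camera to tool coordinates, whose origin is the TCP and whose axes are the flange's). Camera axes: x right, y down, z forward; pixel columns grow to the right and rows downward; lengths in mm; the calibration is good to about 2 mm. The wrist camera is an equidistant fisheye: a pixel r from the principal point sees the ray r / f radians off the axis. A picture is of the moment at which its call begins: read the wrist's pose just before it. get_calibration takes no time and is no camera call.
- env.finish_job(): hands the job in; it is judged then, once.
The state is a dict: "t": time; "joint_positions": joint angles; "joint_vel": joint speeds; "tau": joint torques, N m; "eef_pos": TCP position; "tool_rot": TCP orientation; "force": force on the tool from outside, world axes, zero at the start; "moment": the same for the moment, N m; "width": finger opening in mm; "grip_force": force on a finger pad.
Only numpy, scipy, OpenCV 4.12 (cv2) and the standard library are available. Lean on these libraries where they do the work, as an engineer would, in place of code of your own. Each camera call takes 0.05 s, during which the arm holds its last target. There are 200 camera calls.

### The job

A new pawl spring has just been fitted in the ratchet stand with the red rest bar. Try it out: pull the red rest up tooth by tooth until it stands on its top tooth and let go of it, so that the pawl alone holds it there; then press down the stand's brass paddle to lift the pawl and let the rest sink fully home. Leave the stand with the black rest bar as it is.

Things in the scene. Friction and masses are not known exactly. Their poses are not given: they have to be found in the camera images.
- red_rest (a joint): Height of the red rest (0.35 kg) over home: 0 to 0.070 m (end stop). Left alone it stands at 0, 0.020, 0.040 or 0.060 (top tooth); it starts at 0.020. To pass a tooth pull 2 to 4 mm beyond its standing height (top: to 0.066 or more), under 15 N. It cannot be pushed down past the pawl; with the pawl lifted it sinks by its own weight within a second or so.
- red_bar (a point): Centre of the red bar, a rounded block 64 x 22 x 26 mm (long along this frame's x, thin along y, z up) atop the upright rail, 127 mm above the bench when home. Grip it across its 22 mm from above; its long sides are free. The grey guide under it, 41 mm wide, ends 37 mm below this point when home. The stand's foot (130 x 100 x 14 mm, under the bar) is fixed to the bench.
- red_paddle (a point): Centre of the top of the level brass paddle (40 x 44 x 6 mm) on the pawl's tail, 135 mm from the rail towards red_bar's -x, 87 mm above the bench. Sprung: press down with closed fingertips (2 to 5 N); it swings about a hinge 111 mm nearer the rail. 25 mm down frees the rest, the stop is near 38 mm. Hold until the rest is home, or the pawl catches a lower tooth. It dips as teeth pass.
- dark_bar (a point): Centre of the rest bar of the other ratchet stand: same build and frame, but a black bar. To be left as it is.
Mind the look-alikes: they are no part of the job. Leave any orange look-alike of the part that bears red_rest alone.

How it is judged (in metres and radians):
On the way, in this order (a step that is already met when the one before it is completed fails the run):
1. the red rest stands on its top tooth, let go of (value of joint red_rest above 0.054 m and velocity of joint red_rest between -0.02 and 0.02 m/s and distance between the grasp point and red_bar above 0.05 m), for 0.2 s.
2. the brass paddle is pressed down, the pawl lifted (height (world z) of red_paddle below 0.072 m), for 0.05 s.
At the end, for the whole second after the job is handed in: The red rest is home (within 6 mm) and still, its paddle has sprung back up (within 9 mm), and the black rest stands where it began (within 12 mm) (value of joint red_rest below 0.006 m and velocity of joint red_rest between -0.02 and 0.02 m/s and height (world z) of red_paddle above 0.078 m and distance of dark_bar from where it was at the start of the episode below 0.012 m); the robot touches nothing.
It fails at once if the stand with the black bar is worked: its rest moves more than 12 mm (distance of dark_bar from where it was at the start of the episode above 0.012 m).
It also fails if it takes over 48 s, if anything falls off the work surface, if the arm or the gripper's body presses on something with over 40 N, if the wrist force passes 120 N, or if a joint passes its speed limit or range.

## Working session

There is one attempt and no reset: what is moved stays moved. The work goes in short steps, Python scripts to look and compute and a tool call to move; the robot and the scene stay as the last step left them, time stands still between calls to the robot, and variables do not carry over. Pictures are saved under pics/ and viewed, at most 10 in all, crops included, and the job is handed in when it is done.

Besides the shell and the picture viewer there is one more tool, called after "Request:" as a command line: name --argument value ..., lists and objects as JSON in quotes. apply_moves: Moves the arm, as the interface text tells. Its arguments: {"type":"object","properties":{"steps":{"type":"array","items":{"type":"object","properties":{"tx":{"type":"number","minimum":-1,"maximum":1},"ty":{"type":"number","minimum":-1,"maximum":1},"tz":{"type":"number","minimum":-1,"maximum":1},"turn":{"type":"number","minimum":-1,"maximum":1}}}},"claw":{"type":"number"}},"required":["steps"]}

```bash
mkdir -p pics
cat > h.py <<'E'
import numpy as np, cv2
from workcell import env
def shot(n):
    p,d=env.camera(n); c=env.get_calibration(n); return p,d,c
def pts(d,c):
    v,u=np.mgrid[:384,:512]
    P=np.stack([(u-c['cx'])/c['fx']*d,(v-c['cy'])/c['fy']*d,d],-1)
    return (P-np.array(c['t']))@np.array(c['R'])
E
python3 - <<'E'
from h import *
for n in('scene','top'):
    p,d,c=shot(n); cv2.imwrite(f'pics/{n}.png',p[...,::-1]); np.savez(f'{n}.npz',p=p,d=d,**c)
    print(n,c['fx'],np.round(np.array(c['R']),2).tolist(),c['t'],(d>0).mean())
s=env.sense();print(s)
E
```

```text
scene 389.5882017968274 [[0.56, 0.83, 0.01], [0.51, -0.33, -0.8], [-0.66, 0.45, -0.6]] [-339.38367274 -279.97156278 1425.87262515] 0.9957122802734375
top 417.9113316319627 [[-0.01, -1.0, 0.01], [-1.0, 0.0, -0.05], [0.05, -0.01, -1.0]] [-29.17313001 640.29579774 946.37065885] 0.9961293538411459
{'t': 0.1, 'joint_positions': array([-8.25878007e-01,  3.59368266e-01,  1.12178692e-02, -2.98269130e-04,
       -1.22410775e+00, -2.88082145e-01]), 'joint_vel': array([ 0.00063303, -0.00065188,  0.00238906, -0.00037611,  0.0013321 ,
       -0.00103792]), 'tau': array([-1.87337064e-03, -5.84162343e+01,  2.93749487e+01,  7.01556802e+00,
        1.01473005e-02, -7.04606600e-05]), 'eef_pos': array([ 297.54185549, -605.43253139,  225.71327972]), 'tool_rot': array([ 7.11108990e-01, -3.05956208e+00, -2.21389868e-03]), 'force': array([-0.54167812, -0.6645661 , -0.10129819]), 'moment': array([ 0.00658898, -0.05195411, -0.00970673]), 'grip_force': 0.0, 'width': 87.39939975396739}
```

View pics/scene.png

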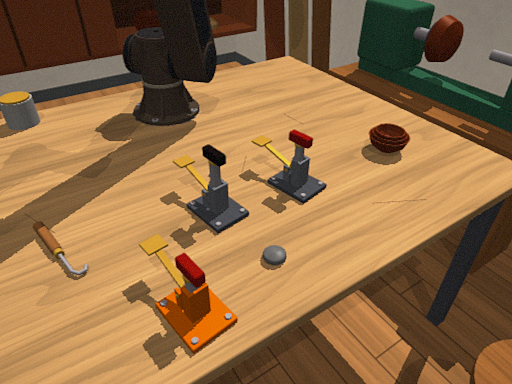

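View pics/top.png

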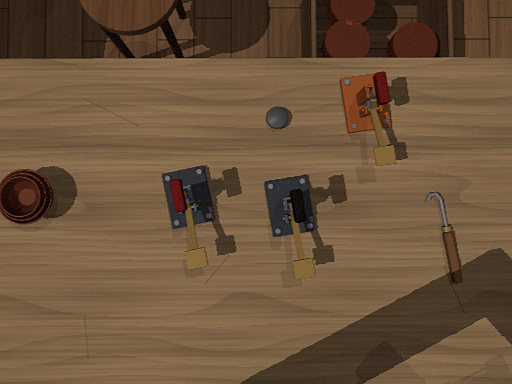

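Top view: the red bar on the dark grey stand is at (178,195), with its paddle at (196,259). It could be confused with the orange stand's red bar at (382,88), the black bar at (297,206), and the reddish bowl at (25,196). I choose (178,195), which is scene (300,138). Next I measure it and check a close crop.

Run:
```python
from h import *
for n,rb,pb,db in (('top',(160,170,195,222),(180,240,212,275),(285,180,310,230)),('scene',(280,122,320,155),(245,128,278,152),(195,140,230,170))):
    z=np.load(n+'.npz'); p=z['p'];d=z['d'];X=pts(d,z)
    hsv=cv2.cvtColor(p,cv2.COLOR_RGB2HSV).astype(int)
    def rep(b,m,lab):
        k=np.zeros(m.shape,bool);k[b[1]:b[3],b[0]:b[2]]=1;k&=m
        Q=X[k]; 
        zt=np.percentile(Q[:,2],90); T=Q[abs(Q[:,2]-zt)<5]
        r=cv2.minAreaRect(T[:,:2].astype(np.float32))
        print(n,lab,k.sum(),len(T),'ztop',zt.round(1),'mean',T.mean(0).round(1),'rect',np.round(r[0],1),np.round(r[1],1),round(r[2],1))
    red=((hsv[...,0]<8)|(hsv[...,0]>172))&(hsv[...,1]>150)&(X[...,2]>90)
    yel=(hsv[...,0]>15)&(hsv[...,0]<32)&(hsv[...,1]>110)&(X[...,2]>60)
    rep(rb,red,'red');rep(pb,yel,'pad');rep(db,(hsv[...,2]<60)&(X[...,2]>100),'dark')
z=np.load('top.npz')['p'][150:290,120:350,::-1];cv2.imwrite('pics/crop.png',cv2.resize(z,None,fx=3,fy=3,interpolation=cv2.INTER_CUBIC))
```

```text
top red 378 328 ztop 161.1 mean [617.4 112.8 159.1] rect [617.6 113. ] [62.6 20.7] 11.5
top pad 467 395 ztop 88.3 mean [486.3  85.7  86.5] rect [486.5  85.8] [40.6 43.9] 11.9
top dark 409 362 ztop 180.9 mean [ 595.8 -120.4  179.1] rect [ 596.1 -120.6] [62.8 21.8] 8.9
scene red 261 120 ztop 160.7 mean [624.6 112.1 159.4] rect [622.6 113.3] [59.  23.3] 17.6
scene pad 200 133 ztop 88.8 mean [489.8  86.1  87.3] rect [487.5  87.8] [40.3 47.6] 16.8
scene dark 300 145 ztop 180.8 mean [ 603.3 -121.8  179.6] rect [ 600.9 -121.4] [59.7 19.5] 9.8
```

View pics/crop.png

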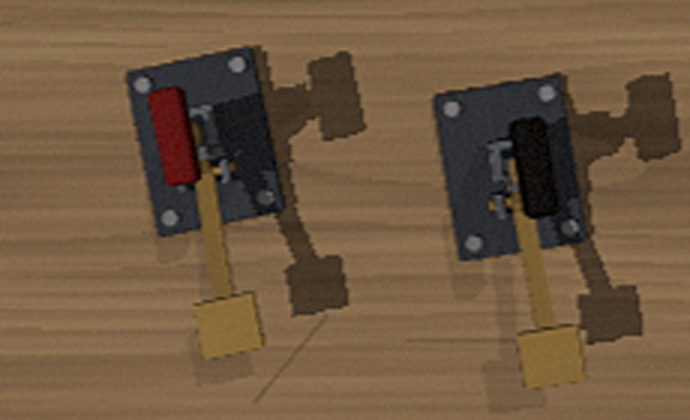

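The crop confirms the choice: the red bar, crop (170,135), is on a grey foot with its paddle at (228,325). Its top at z=160 means the rest stands at 20 mm. The bar centre is about (618,113,147) with yaw about 11.6°. The tool's closing line is at 116°, so it must turn −14.5°. Moving over it now.

Request:
apply_moves --steps '[{"tx": 0.0267,"ty": 0.06,"turn": -0.048},{"tx": 0.0267,"ty": 0.06,"turn": -0.048},{"tx": 0.0267,"ty": 0.06,"turn": -0.048},{"tx": 0.0267,"ty": 0.06,"turn": -0.048},{"tx": 0.0267,"ty": 0.06,"turn": -0.048},{"tx": 0.0267,"ty": 0.06,"turn": -0.048},{"tx": 0.0267,"ty": 0.06,"turn": -0.048},{"tx": 0.0267,"ty": 0.06,"turn": -0.048},{"tx": 0.0267,"ty": 0.06,"turn": -0.048},{"tx": 0.0267,"ty": 0.06,"turn": -0.048}]' --claw 1

```text
schema error: expected keys tx, ty, tz, turn
```

Request:
apply_moves --steps '[{"tx": 0.0267,"ty": 0.06},{"tx": 0.0267,"ty": 0.06},{"tx": 0.0267,"ty": 0.06},{"tx": 0.0267,"ty": 0.06},{"tx": 0.0267,"ty": 0.06},{"tx": 0.0267,"ty": 0.06},{"tx": 0.0267,"ty": 0.06},{"tx": 0.0267,"ty": 0.06},{"tx": 0.0267,"ty": 0.06},{"tx": 0.0267,"ty": 0.06},{},{}]'

```text
schema error: expected keys tx, ty, tz, turn
```

Request:
apply_moves --steps '[{"tx": 0.0267,"ty": 0.06,"tz": 0,"turn": -0.048},{"tx": 0.0267,"ty": 0.06,"tz": 0,"turn": -0.048},{"tx": 0.0267,"ty": 0.06,"tz": 0,"turn": -0.048},{"tx": 0.0267,"ty": 0.06,"tz": 0,"turn": -0.048},{"tx": 0.0267,"ty": 0.06,"tz": 0,"turn": -0.048},{"tx": 0.0267,"ty": 0.06,"tz": 0,"turn": -0.048},{"tx": 0.0267,"ty": 0.06,"tz": 0,"turn": -0.048},{"tx": 0.0267,"ty": 0.06,"tz": 0,"turn": -0.048},{"tx": 0.0267,"ty": 0.06,"tz": 0,"turn": -0.048},{"tx": 0.0267,"ty": 0.06,"tz": 0,"turn": -0.048}]' --claw 1

```text
t: 0.93
eef_pos: [458.1, -243.8, 226.5]
tool_rot: [0.32, -3.125, -0.0]
force: [0.8, 0.4, -0.7]
width: 87.8
grip_force: 0.0
```

Request:
apply_moves --steps '[{"tx": 0.0267,"ty": 0.06,"tz": 0,"turn": 0},{"tx": 0.0267,"ty": 0.06,"tz": 0,"turn": 0},{"tx": 0.0267,"ty": 0.06,"tz": 0,"turn": 0},{"tx": 0.0267,"ty": 0.06,"tz": 0,"turn": 0},{"tx": 0.0267,"ty": 0.06,"tz": 0,"turn": 0},{"tx": 0.0267,"ty": 0.06,"tz": 0,"turn": 0},{"tx": 0.0267,"ty": 0.06,"tz": 0,"turn": 0},{"tx": 0.0267,"ty": 0.06,"tz": 0,"turn": 0},{"tx": 0.0267,"ty": 0.06,"tz": 0,"turn": 0},{"tx": 0.0267,"ty": 0.06,"tz": 0,"turn": 0},{"tx": 0,"ty": 0,"tz": 0,"turn": 0},{"tx": 0,"ty": 0,"tz": 0,"turn": 0}]'

```text
t: 1.93
eef_pos: [618.2, 116.2, 225.2]
tool_rot: [0.326, -3.123, 0.001]
force: [0.3, -1.0, -0.7]
width: 87.8
grip_force: 0.0
```

Request:
apply_moves --steps '[{"tx": 0,"ty": -0.005,"tz": -0.03,"turn": 0},{"tx": 0,"ty": 0,"tz": -0.03,"turn": 0},{"tx": 0,"ty": 0,"tz": -0.03,"turn": 0},{"tx": 0,"ty": 0,"tz": -0.03,"turn": 0},{"tx": 0,"ty": 0,"tz": -0.03,"turn": 0},{"tx": 0,"ty": 0,"tz": 0,"turn": 0},{"tx": 0,"ty": 0,"tz": 0,"turn": 0}]'

```text
t: 2.52
eef_pos: [617.3, 110.1, 136.1]
tool_rot: [0.321, -3.123, 0.001]
force: [0.8, -0.2, 0.3]
width: 87.7
grip_force: 0.0
```

Run:
```python
from h import *
s=env.sense();print(s['eef_pos'],s['force'])
p,d,c=shot('wrist');cv2.imwrite('pics/w1.png',p[...,::-1])
p,d,c=shot('scene');cv2.imwrite('pics/s2.png',cv2.resize(p[60:240,200:400,::-1],None,fx=3,fy=3))
```

```text
[617.3175882  110.07902271 136.07093625] [ 0.81070498 -0.19174977  0.27000232]
```

View pics/w1.png

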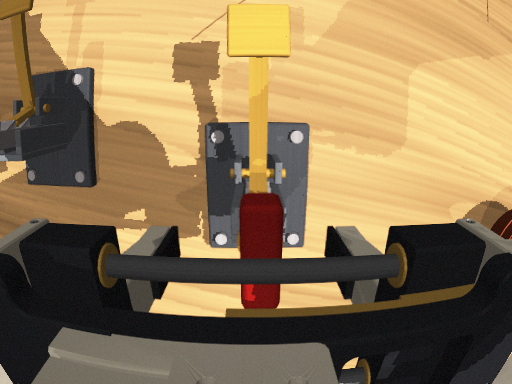

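The wrist view shows the red bar at column 260 with the fingers' middle at about column 254. That puts the tool about 3 mm too far to −y, which agrees with y=113. I shift it and close.

Request:
apply_moves --steps '[{"tx": 0,"ty": 0.005,"tz": -0.003,"turn": 0},{"tx": 0,"ty": 0,"tz": 0,"turn": 0},{"tx": 0,"ty": 0,"tz": 0,"turn": 0}]'

```text
t: 2.87
eef_pos: [618.4, 114.5, 135.5]
tool_rot: [-0.322, 3.124, 0.001]
force: [-0.3, 0.3, 0.2]
width: 87.2
grip_force: 0.0
```

Request:
apply_moves --steps '[{"tx": 0,"ty": 0,"tz": 0,"turn": 0},{"tx": 0,"ty": 0,"tz": 0,"turn": 0},{"tx": 0,"ty": 0,"tz": 0,"turn": 0},{"tx": 0,"ty": 0,"tz": 0,"turn": 0},{"tx": 0,"ty": 0,"tz": 0,"turn": 0},{"tx": 0,"ty": 0,"tz": 0,"turn": 0},{"tx": 0,"ty": 0,"tz": 0,"turn": 0},{"tx": 0,"ty": 0,"tz": 0,"turn": 0}]' --claw -1

```text
t: 3.53
eef_pos: [618.1, 114.2, 134.7]
tool_rot: [0.322, -3.125, 0.0]
force: [0.2, -0.0, 1.5]
width: 39.9
grip_force: 0.0
```

Request:
apply_moves --steps '[{"tx": 0,"ty": 0,"tz": 0,"turn": 0},{"tx": 0,"ty": 0,"tz": 0,"turn": 0},{"tx": 0,"ty": 0,"tz": 0,"turn": 0},{"tx": 0,"ty": 0,"tz": 0,"turn": 0},{"tx": 0,"ty": 0,"tz": 0,"turn": 0},{"tx": 0,"ty": 0,"tz": 0,"turn": 0},{"tx": 0,"ty": 0,"tz": 0,"turn": 0}]'

```text
t: 4.12
eef_pos: [618.0, 114.7, 134.8]
tool_rot: [-0.322, 3.125, 0.001]
force: [-2.4, 5.0, 0.5]
width: 21.8
grip_force: 30.0
```

Gripped at width 21.8. I pull up slowly.

Request:
apply_moves --steps '[{"tx": 0,"ty": -0.001,"tz": 0.005,"turn": 0},{"tx": 0,"ty": 0,"tz": 0.005,"turn": 0},{"tx": 0,"ty": 0,"tz": 0.005,"turn": 0},{"tx": 0,"ty": 0,"tz": 0.005,"turn": 0},{"tx": 0,"ty": 0,"tz": 0.005,"turn": 0},{"tx": 0,"ty": 0,"tz": 0.005,"turn": 0},{"tx": 0,"ty": 0,"tz": 0.005,"turn": 0},{"tx": 0,"ty": 0,"tz": 0.005,"turn": 0},{"tx": 0,"ty": 0,"tz": 0,"turn": 0}]'

```text
t: 4.87
eef_pos: [618.0, 114.7, 158.5]
tool_rot: [0.322, -3.125, -0.002]
force: [-0.9, 6.7, -3.7]
width: 21.7
grip_force: 30.0
```

Request:
apply_moves --steps '[{"tx": 0,"ty": -0.001,"tz": 0.005,"turn": 0},{"tx": 0,"ty": -0.001,"tz": 0.005,"turn": 0},{"tx": 0,"ty": 0,"tz": 0.005,"turn": 0},{"tx": 0,"ty": 0,"tz": 0.005,"turn": 0},{"tx": 0,"ty": 0,"tz": 0.005,"turn": 0},{"tx": 0,"ty": 0,"tz": 0.005,"turn": 0},{"tx": 0,"ty": 0,"tz": 0.005,"turn": 0},{"tx": 0,"ty": 0,"tz": 0.003,"turn": 0},{"tx": 0,"ty": 0,"tz": 0,"turn": 0},{"tx": 0,"ty": 0,"tz": 0,"turn": 0},{"tx": 0,"ty": 0,"tz": 0,"turn": 0}]'

```text
t: 5.78
eef_pos: [618.0, 114.6, 180.9]
tool_rot: [-0.323, 3.125, 0.004]
force: [-1.5, 11.4, -2.5]
width: 22.0
grip_force: 30.0
```

```bash
cat > chk.py <<'E'
from h import *
p,d,c=shot('scene');X=pts(d,c);hsv=cv2.cvtColor(p,cv2.COLOR_RGB2HSV).astype(int)
near=lambda x,y,r:np.hypot(X[...,0]-x,X[...,1]-y)<r
red=((hsv[...,0]<8)|(hsv[...,0]>172))&(hsv[...,1]>150)&near(618,113,45)&(X[...,2]>80)
yel=(hsv[...,0]>15)&(hsv[...,0]<32)&(hsv[...,1]>110)&near(487,86,30)&(X[...,2]>30)
dk=(hsv[...,2]<60)&near(596,-121,45)&(X[...,2]>100)
for l,m in(('red',red),('pad',yel),('dark',dk)): print(l,m.sum(),np.percentile(X[m][:,2],[5,50,95]).round(1) if m.any() else '')
s=env.sense();print(s['t'],s['eef_pos'],s['force'],s['width'])
import sys
if len(sys.argv)>1: cv2.imwrite('pics/'+sys.argv[1],cv2.resize(p[60:240,180:380,::-1],None,fx=3,fy=3))
E
python3 chk.py s3.png
```

```text
red 154 [185.3 200.5 351.8]
pad 159 [80.6 87.2 89.3]
dark 293 [158.6 175.5 181.2]
5.8333 [617.99916456 114.63389904 180.87927017] [-2.39817559 12.04812396 -3.65496636] 21.88506120014379
```

The side force grew, so my y nudge went the wrong way. I ease back +y and lift 2 mm more.

Request:
apply_moves --steps '[{"tx": 0,"ty": 0.003,"tz": 0.001,"turn": 0},{"tx": 0,"ty": 0.002,"tz": 0.002,"turn": 0},{"tx": 0,"ty": 0,"tz": 0.001,"turn": 0},{"tx": 0,"ty": 0,"tz": 0,"turn": 0},{"tx": 0,"ty": 0,"tz": 0,"turn": 0}]'

```text
t: 6.25
eef_pos: [618.0, 114.9, 183.8]
tool_rot: [0.322, -3.125, 0.001]
force: [-0.1, -1.3, -3.4]
width: 21.8
grip_force: 30.0
```

Now at about 0.069, past the top tooth. Lower gently onto it, then release and rise.

Request:
apply_moves --steps '[{"tx": 0,"ty": 0,"tz": -0.003,"turn": 0},{"tx": 0,"ty": 0,"tz": -0.004,"turn": 0},{"tx": 0,"ty": 0,"tz": -0.004,"turn": 0},{"tx": 0,"ty": 0,"tz": -0.003,"turn": 0},{"tx": 0,"ty": 0,"tz": 0,"turn": 0},{"tx": 0,"ty": 0,"tz": 0,"turn": 0}]'

```text
t: 6.75
eef_pos: [618.0, 114.9, 175.2]
tool_rot: [0.322, -3.124, 0.001]
force: [0.8, -4.4, -3.8]
width: 22.3
grip_force: 30.0
```

Request:
apply_moves --steps '[{"tx": 0,"ty": 0,"tz": 0,"turn": 0},{"tx": 0,"ty": 0,"tz": 0,"turn": 0},{"tx": 0,"ty": 0,"tz": 0,"turn": 0},{"tx": 0,"ty": 0,"tz": 0,"turn": 0},{"tx": 0,"ty": 0,"tz": 0,"turn": 0},{"tx": 0,"ty": 0,"tz": 0,"turn": 0},{"tx": 0,"ty": 0,"tz": 0,"turn": 0},{"tx": 0,"ty": 0,"tz": 0,"turn": 0},{"tx": 0,"ty": 0,"tz": 0,"turn": 0}]' --claw 1

```text
t: 7.5
eef_pos: [618.1, 115.5, 175.6]
tool_rot: [-0.322, 3.125, 0.0]
force: [1.3, -0.9, 0.3]
width: 76.2
grip_force: 0.0
```

Request:
apply_moves --steps '[{"tx": 0,"ty": 0,"tz": 0.02,"turn": 0},{"tx": 0,"ty": 0,"tz": 0.05,"turn": 0},{"tx": 0,"ty": 0,"tz": 0.05,"turn": 0},{"tx": 0,"ty": 0,"tz": 0.05,"turn": 0},{"tx": 0,"ty": 0,"tz": 0,"turn": 0},{"tx": 0,"ty": 0,"tz": 0,"turn": 0},{"tx": 0,"ty": 0,"tz": 0,"turn": 0},{"tx": 0,"ty": 0,"tz": 0,"turn": 0}]'

```text
t: 8.17
eef_pos: [617.6, 115.3, 276.9]
tool_rot: [0.322, -3.124, 0.0]
force: [0.2, -1.1, -1.1]
width: 87.6
grip_force: 0.0
```

```bash
python3 chk.py s4.png
```

```text
red 300 [179.3 194.5 444.6]
pad 159 [79.9 87.3 89.2]
dark 299 [158.1 175.4 181.1]
8.2167 [617.62447931 115.26196669 276.73757089] [-0.34027684  1.02844935  0.2979029 ] 87.25731061696384
```

View pics/s4.png

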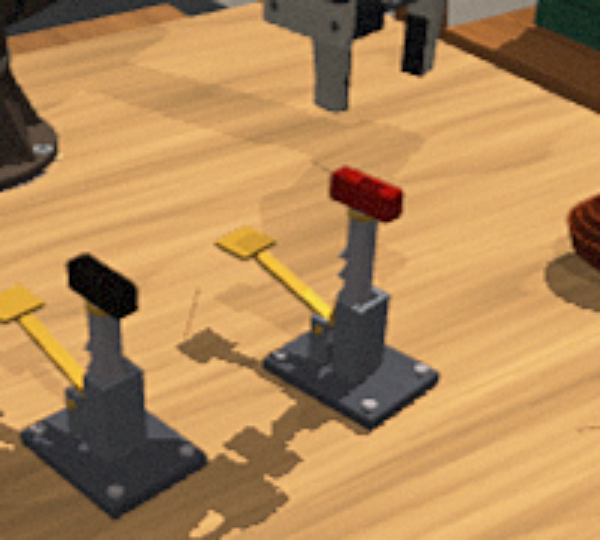

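The red rest stands on its top tooth: bar at crop (366,193), and 60 mm by depth. The paddle is at crop (246,242), level and free. Closing the fingers and moving over it at (485,86).

Request:
apply_moves --steps '[{"tx": -0.055,"ty": -0.012,"tz": 0,"turn": 0},{"tx": -0.055,"ty": -0.012,"tz": 0,"turn": 0},{"tx": -0.055,"ty": -0.012,"tz": 0,"turn": 0},{"tx": -0.055,"ty": -0.012,"tz": 0,"turn": 0},{"tx": 0,"ty": 0,"tz": -0.05,"turn": 0},{"tx": 0,"ty": 0,"tz": -0.05,"turn": 0},{"tx": 0,"ty": 0,"tz": -0.05,"turn": 0},{"tx": 0,"ty": 0,"tz": -0.05,"turn": 0},{"tx": 0,"ty": 0,"tz": -0.04,"turn": 0},{"tx": 0,"ty": 0,"tz": 0,"turn": 0},{"tx": 0,"ty": 0,"tz": 0,"turn": 0},{"tx": 0,"ty": 0,"tz": 0,"turn": 0}]' --claw -1

```text
t: 9.22
eef_pos: [486.9, 86.8, 134.6]
tool_rot: [-0.323, 3.124, -0.0]
force: [0.7, 0.6, 0.5]
width: 13.2
grip_force: 0.0
```

Request:
apply_moves --steps '[{"tx": 0,"ty": 0,"tz": 0,"turn": 0},{"tx": 0,"ty": 0,"tz": 0,"turn": 0},{"tx": 0,"ty": 0,"tz": 0,"turn": 0},{"tx": 0,"ty": 0,"tz": 0,"turn": 0},{"tx": 0,"ty": 0,"tz": 0,"turn": 0},{"tx": 0,"ty": 0,"tz": 0,"turn": 0}]'

```text
t: 9.72
eef_pos: [486.2, 86.7, 133.8]
tool_rot: [-0.322, 3.125, 0.0]
force: [-0.7, -0.7, 0.1]
width: 0.6
grip_force: 0.0
```

```bash
python3 chk.py s5.png
```

```text
red 275 [179.5 193.9 201.2]
pad 191 [ 81.9  87.8 227.8]
dark 294 [158.5 175.1 181.1]
9.7667 [486.14606789  86.64732525 133.73665543] [-0.01208427 -0.12018877  0.2883618 ] 0.25808451860297205
```

View pics/s5.png

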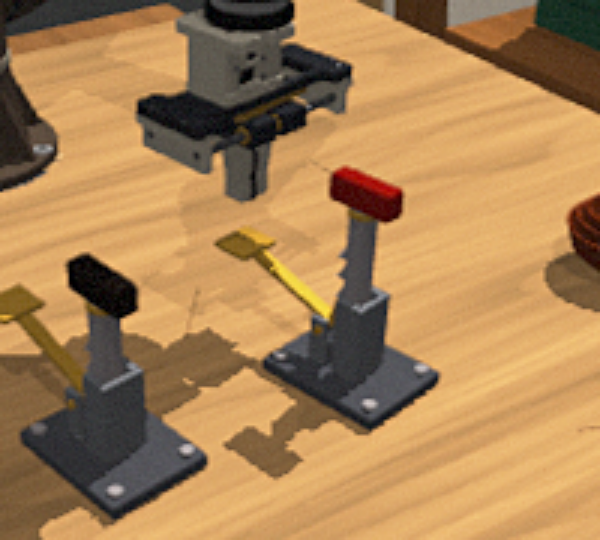

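The closed fingertips at crop (243,195) hang over the paddle at (246,242), and the rest still stands at the top. Pressing.

Request:
apply_moves --steps '[{"tx": 0,"ty": 0,"tz": -0.03,"turn": 0},{"tx": 0,"ty": 0,"tz": -0.03,"turn": 0},{"tx": 0,"ty": 0,"tz": -0.015,"turn": 0},{"tx": 0,"ty": 0,"tz": -0.015,"turn": 0},{"tx": 0,"ty": 0,"tz": -0.015,"turn": 0},{"tx": 0,"ty": 0,"tz": -0.015,"turn": 0},{"tx": 0,"ty": 0,"tz": -0.013,"turn": 0},{"tx": 0,"ty": 0,"tz": 0,"turn": 0},{"tx": 0,"ty": 0,"tz": 0,"turn": 0},{"tx": 0,"ty": 0,"tz": 0,"turn": 0},{"tx": 0,"ty": 0,"tz": 0,"turn": 0},{"tx": 0,"ty": 0,"tz": 0,"turn": 0}]'

```text
t: 10.77
eef_pos: [486.1, 86.6, 54.1]
tool_rot: [-0.322, 3.125, 0.0]
force: [-3.8, -0.7, 2.6]
width: 0.2
grip_force: 1.8
```

Request:
apply_moves --steps '[{"tx": 0,"ty": 0,"tz": 0,"turn": 0},{"tx": 0,"ty": 0,"tz": 0,"turn": 0},{"tx": 0,"ty": 0,"tz": 0,"turn": 0},{"tx": 0,"ty": 0,"tz": 0,"turn": 0},{"tx": 0,"ty": 0,"tz": 0,"turn": 0},{"tx": 0,"ty": 0,"tz": 0,"turn": 0},{"tx": 0,"ty": 0,"tz": 0,"turn": 0},{"tx": 0,"ty": 0,"tz": 0,"turn": 0},{"tx": 0,"ty": 0,"tz": 0,"turn": 0},{"tx": 0,"ty": 0,"tz": 0,"turn": 0},{"tx": 0,"ty": 0,"tz": 0,"turn": 0},{"tx": 0,"ty": 0,"tz": 0,"turn": 0}]'

```text
t: 11.77
eef_pos: [486.1, 86.6, 53.8]
tool_rot: [0.322, -3.125, 0.0]
force: [-4.6, -2.0, 2.4]
width: 0.4
grip_force: 1.8
```

```bash
python3 chk.py s6.png
```

```text
red 257 [119.6 134.3 141.2]
pad 115 [ 44.2  52.7 148.3]
dark 292 [158.7 175.4 181.2]
11.8167 [486.09727113  86.63996982  53.75965174] [-2.83321458 -2.03220447  1.65008611] 0.4136099575884104
```

The rest dropped 60 mm (median 194 to 134), so it is home. Releasing the paddle.

Request:
apply_moves --steps '[{"tx": 0,"ty": 0,"tz": 0.02,"turn": 0},{"tx": 0,"ty": 0,"tz": 0.02,"turn": 0},{"tx": 0,"ty": 0,"tz": 0.03,"turn": 0},{"tx": 0,"ty": 0,"tz": 0.05,"turn": 0},{"tx": 0,"ty": 0,"tz": 0.05,"turn": 0},{"tx": 0,"ty": 0,"tz": 0.05,"turn": 0},{"tx": 0,"ty": 0,"tz": 0.05,"turn": 0},{"tx": 0,"ty": 0,"tz": 0,"turn": 0},{"tx": 0,"ty": 0,"tz": 0,"turn": 0},{"tx": 0,"ty": 0,"tz": 0,"turn": 0},{"tx": 0,"ty": 0,"tz": 0,"turn": 0},{"tx": 0,"ty": 0,"tz": 0,"turn": 0}]'

```text
t: 12.82
eef_pos: [485.8, 86.5, 214.7]
tool_rot: [0.322, -3.124, 0.001]
force: [0.0, -0.3, -0.0]
width: 0.3
grip_force: 0.0
```

```bash
python3 chk.py s7.png
```

```text
red 259 [119.6 134.9 141.4]
pad 204 [ 81.2  87.9 309.9]
dark 302 [157.9 174.6 181.1]
12.8667 [485.83385611  86.48519957 214.80553239] [ 0.12827548 -0.60053933 -1.12906116] 0.4791901514592489
```

View pics/s7.png

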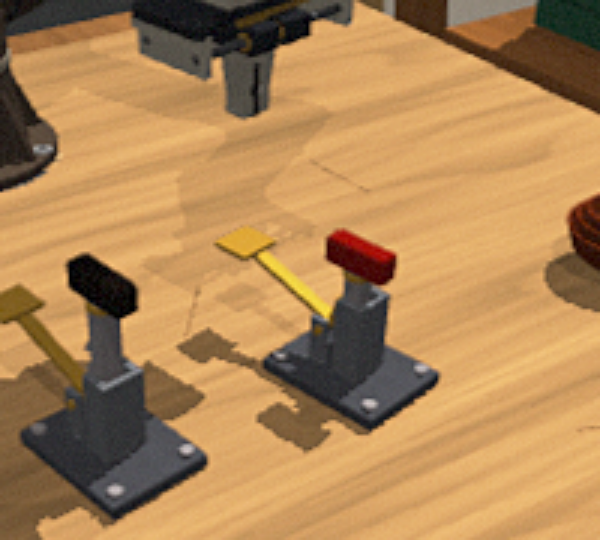

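The red bar is home at crop (361,257), the paddle is back up at (246,242), the black rest is unchanged, and the gripper is clear. Handing in.

```bash
python3 -c "
from workcell import env
print(env.finish_job())"
```

```text
the job is handed in; nothing more can be done
None
```

I pulled the red rest up to its top tooth and let go; the pawl held it, and pressing the paddle let it sink fully home. The paddle sprang back, the black rest stayed put, and the job was handed in at about 13 s with no verdict returned.

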